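# Stand the tipped rivet jar back up in the jar lane

## Task

One of the glass rivet jars has tipped over in the lane on the inspection shelf. Stand it upright in the lane again, close up beside the other white-lidded jar with less than a finger's width between the two, and let go of it. It is glass, so never drop it, set it down gently, and leave the two standing jars, the carabiner and the ascender where they are.

Things in the scene. Friction and masses are not known exactly. Their poses are not given: they have to be found in the camera images.
- tipped_jar: the jar that has tipped over: straight-sided round frosted-glass jar full of steel rivets, white screw lid, 44 mm diameter over glass and lid alike, 100 mm tall over all (lid = top 19 mm), about 0.4 kg, centre of mass about half way up. Origin: centre of its base; its z axis runs from base to lid (level at the start, pointing along the lane's +y within a few degrees). Once upright it stands on its flat base; it rolls easily while it lies on its side
- mate_jar: the standing jar of the same kind (44 mm diameter, 100 mm tall, white lid, steel rivets), near one end of the lane. Origin: centre of its base, z up. Either end of the lane. The tipped jar belongs beside it, on its side towards the middle of the lane
- other_jar: the standing jar with a black lid and copper rivets (44 mm diameter, 100 mm tall), near the lane's other end. Origin: centre of its base, z up
- lane: the jar lane: a dark teak board fixed on the shelf, 68 mm wide (x) by 276 mm long (y) with a lip all round. Origin: centre of its underside on the shelf top; x across the lane, y along it, z up. Its floor lies 6 mm above the origin and is 52 mm wide (x from -26 to 26 mm) and 260 mm long (y from -130 to 130 mm); the lips are 8 mm thick and rise 8 mm above that floor
- shelf: low teak case that carries everything, 380 mm deep (x), 800 mm wide (y), 75 mm high, with a shallow drawer under the top whose round pull faces the robot. Origin: centre of its underside on the bench; x points away from the robot; its flat top is 75 mm above the origin. The front half of the top, between the carabiner and the ascender, is free to work on
- carabiner: orange carabiner lying flat, 108 x 66 mm, 12 mm thick, to one side of the shelf's front half. Origin: about its middle, underside
- ascender: blue rubber-coated rope ascender lying flat, 190 x 80 mm, 27 mm thick, on the shelf's other side. Origin: about its middle, underside; x along its length
Not all that is in view belongs to the job. Leave any pink or turquoise look-alike of the tipped_jar alone.

How it is judged:
At the end, for the whole second after the job is handed in: the tipped jar stands upright (within 0.06 rad), at rest on the lane floor, at most 18 mm of gap to the other white-lidded jar, released; both other jars upright and within 15 mm of where they were, carabiner and ascender within 25 mm of theirs (angle between each of tipped_jar, mate_jar, other_jar's own z axis and vertical below 0.06 rad and x of tipped_jar in the frame of lane between -0.008 and 0.008 m and z of tipped_jar in the frame of lane between 0.003 and 0.009 m and horizontal distance between tipped_jar and mate_jar below 0.062 m and linear speed of tipped_jar below 0.01 m/s and distance of each of mate_jar, other_jar from where it was at the start of the episode below 0.015 m and distance of each of carabiner, ascender from where it was at the start of the episode below 0.025 m); the robot touches nothing.
It fails at once if a standing jar is knocked over or shoved out of its place (angle between any of mate_jar, other_jar's own z axis and vertical above 0.3 rad or distance of any of mate_jar, other_jar from where it was at the start of the episode above 0.03 m).
It fails at once if the glass jar is dropped or topples (faster than 0.45 m/s while the fingers do not hold it) (contact force between tipped_jar and the fingers below 0.5 N and linear speed of tipped_jar above 0.45 m/s).
It fails at once if the glass jar is banged down on the shelf or lane (over 150 N) (contact force between tipped_jar and lane above 150 N or contact force between tipped_jar and shelf above 150 N).
It fails at once if the glass jar is banged against another jar (over 40 N) (contact force between tipped_jar and mate_jar above 40 N or contact force between tipped_jar and other_jar above 40 N).
It also fails if it takes over 64 s, if anything falls off the work surface, if the arm or the gripper's body presses on something with over 40 N, if the wrist force passes 120 N, or if a joint passes its speed limit or range.

## Robot

A 6-joint arm with a two-finger parallel gripper is mounted at the origin on the work surface. World frame = base frame: x ahead of the robot, y to its left, z up, the work surface at z = 0. Lengths are in m, angles in rad, forces in N, time in s.
With the tool pointing down it reaches from about 0.275 to 0.725 m from the base axis. Payload 15.9 kg.
Tool frame: the origin (TCP) lies at the very end of the fingers, on their centre line; the grasp point (between the pads) lies behind it (grip_point_offset is the z of the grasp point in the tool frame, in m); z points along the fingers, y is the line along which they close (so a half turn about z gives the same grasp; the last joint's range is limited). The gripper opens to 85 mm and grips with 20 to 120 N. Pads are 22 mm wide; open, the fingers measure 114 mm over their backs; the gripper's body (76 mm by 85 mm) begins 54 mm behind the grasp point. The pads swing forward as they close: fully open they stand 13 mm farther back than shut.
Start: joints at [-1.175, 0.213, -0.034, 1.323, 0, 1.571], TCP at [0.193, -0.461, 0.231] pointing down, gripper open.
Joint ranges: [-2.98, 2.98], [-0.74, 1.72], [-1.14, 1.35], [-2.1, 2.04], [-1.57, 1.44], [-3.14, 3.14]. Speed limits (rad/s): [1.89, 1.89, 2.39, 2.57, 3.14, 3.14].

## Interface

Orientations are given as a unit quaternion [x, y, z, w].
In Python, from plant import get_state, get_image, hand_in, grip_point_offset gives the robot as it stands.
- The arm moves only by the tool play_rows, never from a script. Its argument "deltas" is one flat list of numbers, 7 for each row, row after row: the shift along the tool's x, y, z in m, then the turn, a rotation vector about the tool's x, y, z in degrees, then the closure, from -1 (fully open) to 1 (shut). In form: [x, y, z, rx, ry, rz, jaw, x, y, z, rx, ry, rz, jaw, ...]. A call has exactly 5 rows; each row is the pose to reach, as a shift and turn from the pose commanded when the call began, along the tool's axes at that moment; what a row does not reach only later rows make up. A row lasts 1/12 s, in which the tool goes at most 41.7 mm and 7.16 degrees, less where a joint would pass 70% of its speed; a pose out of reach is approached as far as the arm can. A call with a gripper value outside its range is refused whole. The fingers move at their own pace and stop on an object; the grip force is fixed at half the most. Time passes only in rows, so rows that repeat a pose let the fingers close, or fill a call up. It gives the time, the measured TCP pose, the force, the opening and the grip force at its end, in the units of the state.
- get_state(): the state, without advancing time (a new reading comes with each control period).
- get_image(name): name is "side" or "top"; returns a dict with "pixels" (420x560x3 uint8, red, green, blue), "K" (3x3 intrinsics, pixels), "rvec" (rotation vector, rad) and "tvec" (3), from world to camera coordinates, as OpenCV has them. Camera axes: x right, y down, z forward; pixel columns grow to the right and rows downward; lengths in m; the calibration is good to about 2 mm. A picture is of the moment at which its call begins. There is no depth.
- hand_in(): hands the job in; it is judged then, once.
The state is a dict: "clock": time; "joint_positions": joint angles; "qvel": joint speeds; "joint_torque": joint torques, N m; "tool_pos": TCP position; "orientation": TCP orientation; "contact_force": force on the tool from outside, world axes, zero at the start; "moment": the same for the moment, N m; "opening": finger opening in m; "finger_force": force on a finger pad.
Only numpy, scipy, OpenCV 4.12 (cv2) and the standard library are available. Lean on these libraries where they do the work, as an engineer would, in place of code of your own. Each camera call takes 0.05 s, during which the arm holds its last target. There are 200 camera calls.

## Working session

There is one attempt and no reset: what is moved stays moved. The work goes in short steps, Python scripts to look and compute and a tool call to move; the robot and the scene stay as the last step left them, time stands still between calls to the robot, and variables do not carry over. Pictures are saved under pics/ and viewed, at most 10 in all, crops included, and the job is handed in when it is done.

Besides the shell and the picture viewer there is one more tool, called after "Request:" by a JSON object that holds its "method" and its "body", one argument or row to a line. play_rows: Moves the arm, as the interface text tells. Its arguments: {"type":"object","properties":{"deltas":{"type":"array"}},"required":["deltas"]}

```bash
mkdir -p pics
cat > h.py <<'E'
import numpy as np, cv2
from plant import get_state, get_image, hand_in, grip_point_offset
def cam(n):
    d=get_image(n); R=cv2.Rodrigues(np.array(d["rvec"],float))[0]; t=np.array(d["tvec"],float).ravel()
    return np.array(d["pixels"]),np.array(d["K"],float),R,t
def ray(K,R,t,uv):
    o=-R.T@t; v=R.T@np.linalg.inv(K)@np.array([uv[0],uv[1],1.]); return o,v
def onz(K,R,t,uv,z):
    o,v=ray(K,R,t,uv); return o+v*(z-o[2])/v[2]
def proj(K,R,t,P):
    p=K@(R@np.array(P)+t); return p[:2]/p[2]
E
python3 - <<'E'
from h import *
print(grip_point_offset if not callable(grip_point_offset) else grip_point_offset()); s=get_state(); print(s["tool_pos"],s["orientation"],s["opening"],s["clock"])
for n in("top","side"):
    p,K,R,t=cam(n); cv2.imwrite(f"pics/{n}0.png",p[:,:,::-1]); print(n,K[0,0],-R.T@t,R[2])
    np.savez(f"{n}0.npz",p=p,K=K,R=R,t=t)
E
```

```text
-0.0187
[ 0.19264564 -0.46103057  0.23080683] [ 9.80485785e-01  1.96589157e-01 -1.00971040e-04 -5.63509543e-04] 0.08526474711498476 0.0
top 417.2187083255285 [0.60730965 0.02434684 1.18178283] [ 0.04764089 -0.00966285 -0.99881779]
side 407.9443999912936 [0.33627121 0.51540087 0.73024716] [ 0.38999803 -0.5784287  -0.71646478]
```

View pics/top0.png

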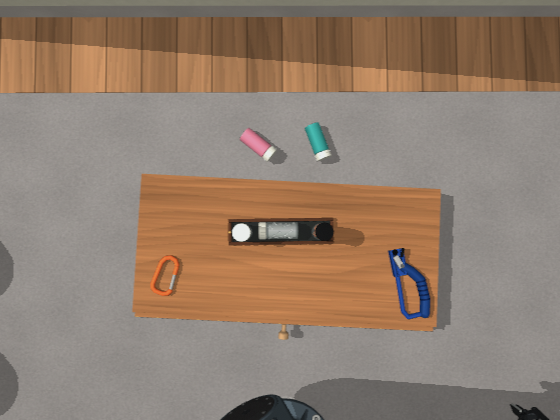

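View pics/side0.png

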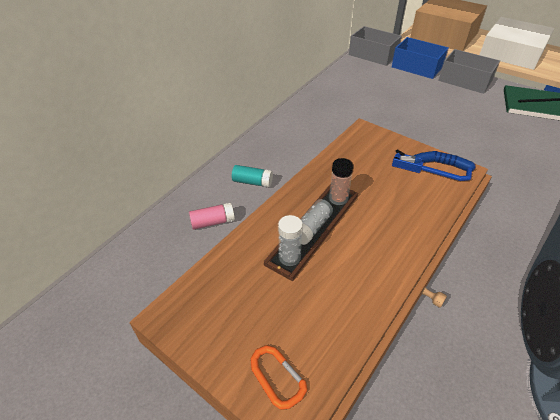

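Top view: the mate jar's white lid is at (241,232), the black lid is at (322,231) and the lane spans (229–333, 219–245). Things that could be taken for the tipped jar: frosted one in the lane (280,231), pink (258,144), turquoise (318,141). By the description it is the frosted one, with its lid towards +y (left). I'll check that in a crop.

Run:
```python
from h import *
d=np.load("top0.npz");p,K,R,t=[d[k] for k in"pKRt"]
c=p[210:255,220:342,::-1]; cv2.imwrite("pics/crop0.png",cv2.resize(c,None,fx=6,fy=6,interpolation=cv2.INTER_CUBIC))
hsv=cv2.cvtColor(p,cv2.COLOR_RGB2HSV)
g=((hsv[...,1]<60)&(hsv[...,2]>90)).astype(np.uint8); m=np.zeros_like(g); m[219:246,226:335]=g[219:246,226:335]
n,l,st,ce=cv2.connectedComponentsWithStats(m)
for i in range(1,n):
  if st[i,4]>20:
    print(st[i],ce[i],cv2.minAreaRect(np.argwhere(l==i)[:,::-1].astype(np.float32)), onz(K,R,t,ce[i],.181)[:2],onz(K,R,t,ce[i],.11)[:2])
for uv in[(229,219),(333,219),(229,245),(333,245)]: print(uv,onz(K,R,t,uv,.089))
b=(hsv[...,2]<35)[219:246,300:340]
print(onz(K,R,t,(322.5,231.5),.181))
```

```text
[232 223  19  19 287] [240.85714286 232.00348432] ((241.0, 232.0), (18.0, 18.0), 90.0) [0.60162937 0.10157153] [0.60122638 0.10705019]
[258 222  40  17 620] [277.18225806 230.01935484] ((277.5, 230.0), (16.0, 39.0), 90.0) [0.60580011 0.0145965 ] [0.60569302 0.01390476]
(229, 219) [0.63528946 0.13958924 0.089     ]
(333, 219) [ 0.63356321 -0.13288983  0.089     ]
(229, 245) [0.56745394 0.13966278 0.089     ]
(333, 245) [ 0.5655748  -0.13200746  0.089     ]
[ 0.60153865 -0.09405254  0.181     ]
```

View pics/crop0.png

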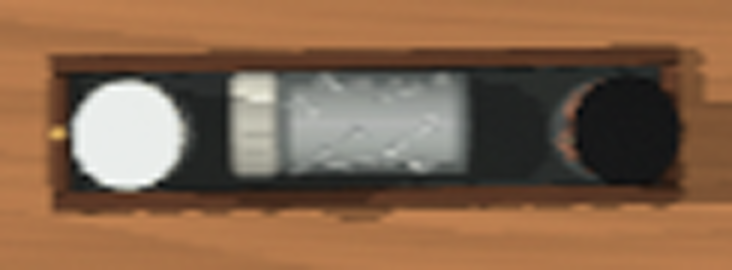

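The crop confirms it: the frosted jar with steel rivets lies in the lane with its lid on the left, px 258–298. In the world its axis is at x≈0.604, its base at y≈-0.040 and its lid end at y≈0.062. The mate jar is at (0.601, 0.102), the other jar at (0.601, -0.094). The lengths and heights fit the given sizes. The jar can't be stood up directly in the lane because the black-lidded jar blocks a horizontal gripper. So I'll stand it on the free front half of the shelf, then regrasp from above and carry it in.

Request:
{"method": "play_rows", "body": {
  "deltas": [0.028,-0.014,-0.001,0,0,-3.4,-1,0.056,-0.029,-0.002,0,0,-6.7,-1,0.085,-0.043,-0.003,0,0,-10.1,-1,0.113,-0.058,-0.004,0,0,-13.4,-1,0.141,-0.072,-0.005,0,0,-16.8,-1]
}}

```text
clock: 0.52
tool_pos: [0.2956, -0.3391, 0.2362]
orientation: [0.941, 0.339, -0.0, -0.0]
contact_force: [0.3, -0.7, 0.7]
opening: 0.0855
finger_force: 0.0
```

Request:
{"method": "play_rows", "body": {
  "deltas": [0.031,-0.006,-0.001,0,0,-3.4,-1,0.062,-0.011,-0.002,0,0,-6.7,-1,0.094,-0.017,-0.003,0,0,-10.1,-1,0.125,-0.022,-0.004,0,0,-13.4,-1,0.156,-0.028,-0.005,0,0,-16.8,-1]
}}

```text
clock: 0.93
tool_pos: [0.3984, -0.2183, 0.2412]
orientation: [0.881, 0.473, -0.0, -0.0]
contact_force: [0.1, -1.2, 0.5]
opening: 0.0855
finger_force: 0.0
```

Request:
{"method": "play_rows", "body": {
  "deltas": [0.031,0.004,-0.001,0,0,-3.4,-1,0.063,0.008,-0.002,0,0,-6.7,-1,0.094,0.011,-0.003,0,0,-10.1,-1,0.126,0.015,-0.004,0,0,-13.4,-1,0.157,0.019,-0.005,0,0,-16.8,-1]
}}

```text
clock: 1.35
tool_pos: [0.5014, -0.0981, 0.2461]
orientation: [0.803, 0.597, -0.0, -0.0]
contact_force: [0.1, -0.8, -0.2]
opening: 0.0854
finger_force: 0.0
```

Request:
{"method": "play_rows", "body": {
  "deltas": [0.029,0.013,-0.001,0,0,-3.4,-1,0.058,0.026,-0.002,0,0,-6.7,-1,0.087,0.039,-0.003,0,0,-10.1,-1,0.116,0.052,-0.004,0,0,-13.4,-1,0.145,0.065,-0.005,0,0,-16.8,-1]
}}

```text
clock: 1.77
tool_pos: [0.6057, 0.0215, 0.251]
orientation: [0.707, 0.707, -0.0, -0.0]
contact_force: [0.4, -0.1, 0.9]
opening: 0.0856
finger_force: 0.0
```

```bash
cat >> h.py <<'E'
from scipy.spatial.transform import Rotation as Ro
def show():
    s=get_state(); R=Ro.from_quat(s["orientation"]).as_matrix(); np.set_printoptions(precision=4,suppress=True)
    print(s["clock"],"tcp",s["tool_pos"],"q",np.array(s["joint_positions"]),"F",np.array(s["contact_force"]),s["opening"],s["finger_force"]); print(R); return s,R
def to(P,X=None,Z=None):
    "shift and rotvec (deg) in the tool frame to TCP P, tool x=X, tool z=Z"
    s,R=show(); d=R.T@(np.array(P)-s["tool_pos"])
    if X is None: return print("d",d)
    X,Z=np.array(X,float),np.array(Z,float); T=np.c_[X,np.cross(Z,X),Z]
    print("d",d,"rot",Ro.from_matrix(R.T@T).as_rotvec(degrees=True))
E
python3 -c "
from h import *
to([.603,.022,.094],[0,1,0],[0,0,-1])"
```

```text
1.7667 tcp [0.6057 0.0215 0.251 ] q [ 0.0355  0.4434  0.3359  1.464  -0.      1.6055] F [ 0.4035 -0.1148  0.878 ] 0.0855606566488968 0.0
[[-0.0008  1.     -0.0006]
 [ 1.      0.0008 -0.    ]
 [-0.     -0.0006 -1.    ]]
d [ 0.0005 -0.0026  0.157 ] rot [-0.0356  0.0028  0.0482]
```

At this yaw, joint 6 would hit its limit when I tilt the jar up. Turning the gripper half a turn gives the same grasp and leaves room.

Request:
{"method": "play_rows", "body": {
  "deltas": [0,0,0,0,0,-6,-1,0,0,0,0,0,-12,-1,0,0,0,0,0,-18,-1,0,0,0,0,0,-24,-1,0,0,0,0,0,-30,-1]
}}

```text
clock: 2.18
tool_pos: [0.6049, 0.0202, 0.2508]
orientation: [0.499, 0.867, -0.0, -0.0]
contact_force: [-0.7, 0.4, 0.1]
opening: 0.0856
finger_force: 0.0
```

Request:
{"method": "play_rows", "body": {
  "deltas": [0,0,0,0,0,-7,-1,0,0,0,0,0,-14,-1,0,0,0,0,0,-21,-1,0,0,0,0,0,-28,-1,0,0,0,0,0,-35,-1]
}}

```text
clock: 2.6
tool_pos: [0.6049, 0.0201, 0.2509]
orientation: [0.215, 0.977, -0.0, -0.0]
contact_force: [0.8, -0.1, -0.6]
opening: 0.0855
finger_force: 0.0
```

Request:
{"method": "play_rows", "body": {
  "deltas": [0,0,0,0,0,-7,-1,0,0,0,0,0,-14,-1,0,0,0,0,0,-21,-1,0,0,0,0,0,-28,-1,0,0,0,0,0,-35,-1]
}}

```text
clock: 3.02
tool_pos: [0.6049, 0.0201, 0.2509]
orientation: [-0.089, 0.996, 0.0, -0.0]
contact_force: [0.5, -0.9, 0.9]
opening: 0.085
finger_force: 0.0
```

Request:
{"method": "play_rows", "body": {
  "deltas": [0,0,0,0,0,-7,-1,0,0,0,0,0,-14,-1,0,0,0,0,0,-21,-1,0,0,0,0,0,-28,-1,0,0,0,0,0,-35,-1]
}}

```text
clock: 3.43
tool_pos: [0.6049, 0.0201, 0.2509]
orientation: [-0.384, 0.923, 0.0, -0.0]
contact_force: [-0.4, 0.2, 0.1]
opening: 0.0857
finger_force: 0.0
```

Request:
{"method": "play_rows", "body": {
  "deltas": [0,0,0,0,0,-7,-1,0,0,0,0,0,-14,-1,0,0,0,0,0,-21,-1,0,0,0,0,0,-28,-1,0,0,0,0,0,-35,-1]
}}

```text
clock: 3.85
tool_pos: [0.6049, 0.0201, 0.2509]
orientation: [-0.644, 0.765, 0.0, -0.0]
contact_force: [0.0, 0.6, 0.8]
opening: 0.085
finger_force: 0.0
```

Request:
{"method": "play_rows", "body": {
  "deltas": [0,0,0,0,0,-3,-1,0,0,0,0,0,-6,-1,0,0,0,0,0,-8,-1,0,0,0,0,0,-10,-1,0,0,0,0,0,-10,-1]
}}

```text
clock: 4.27
tool_pos: [0.6049, 0.0201, 0.2509]
orientation: [-0.707, 0.707, 0.0, -0.0]
contact_force: [0.3, -0.3, -0.2]
opening: 0.0853
finger_force: 0.0
```

```bash
python3 -c "
from h import *
to([.603,.022,.094],[0,-1,0],[0,0,-1])"
```

```text
4.2667 tcp [0.6049 0.0201 0.2509] q [ 0.0332  0.4416  0.3331  1.4631  0.     -1.5372] F [ 0.3022 -0.3156 -0.2013] 0.08530034237271195 0.0
[[-0.0004 -1.     -0.0008]
 [-1.      0.0004 -0.    ]
 [ 0.      0.0008 -1.    ]]
d [-0.0019  0.0018  0.1569] rot [ 0.0453 -0.0015 -0.0252]
```

Request:
{"method": "play_rows", "body": {
  "deltas": [-0.001,0.001,0.03,0,0,0,-1,-0.002,0.002,0.06,0,0,0,-1,-0.002,0.002,0.09,0,0,0,-1,-0.002,0.002,0.11,0,0,0,-1,-0.002,0.002,0.12,0,0,0,-1]
}}

```text
clock: 4.68
tool_pos: [0.6015, 0.022, 0.1283]
orientation: [-0.706, 0.708, 0.001, -0.001]
contact_force: [0.0, -0.1, -0.3]
opening: 0.0856
finger_force: 0.0
```

Request:
{"method": "play_rows", "body": {
  "deltas": [0,0,0.012,0,0,0,-1,0,0,0.024,0,0,0,-1,0,0,0.034,0,0,0,-1,0,0,0.038,0,0,0,-1,0,0,0.039,0,0,0,-1]
}}

```text
clock: 5.1
tool_pos: [0.6029, 0.0221, 0.0919]
orientation: [-0.706, 0.708, 0.0, -0.0]
contact_force: [-0.9, -0.8, -0.6]
opening: 0.0854
finger_force: 0.0
```

```bash
python3 -c "
from h import *
to([.603,.022,.092])
p=cam('side')[0]; cv2.imwrite('pics/s1.png',cv2.resize(p[130:310,200:440,::-1],None,fx=3,fy=3))"
```

```text
5.1 tcp [0.6029 0.0221 0.0919] q [ 0.0366  0.483  -0.0077  1.0809  0.     -1.5317] F [-0.861  -0.797  -0.5931] 0.08541706700426678 0.0
[[-0.0025 -1.     -0.0008]
 [-1.      0.0025 -0.    ]
 [ 0.      0.0008 -1.    ]]
d [ 0.0001 -0.0001 -0.0001]
```

View pics/s1.png

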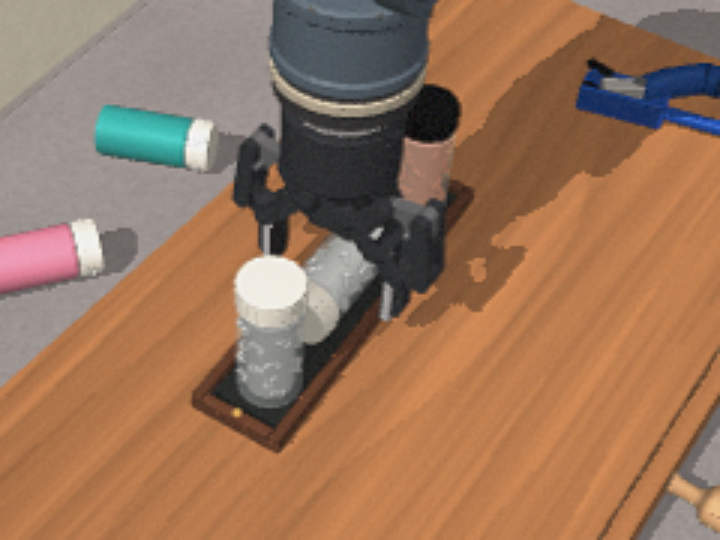

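The fingers (crop 270,240 and 395,300) straddle the tipped jar about the middle, clear of the mate and other jars. Closing.

Request:
{"method": "play_rows", "body": {
  "deltas": [0,0,0,0,0,0,0,0,0,0,0,0,0,0.2,0,0,0,0,0,0,0.5,0,0,0,0,0,0,0.8,0,0,0,0,0,0,1]
}}

```text
clock: 5.57
tool_pos: [0.6036, 0.0221, 0.0932]
orientation: [-0.706, 0.708, -0.0, 0.001]
contact_force: [-1.5, 0.0, 7.4]
opening: 0.042
finger_force: 60.2
```

Request:
{"method": "play_rows", "body": {
  "deltas": [0,0,0,0,0,0,1,0,0,0,0,0,0,1,0,0,0,0,0,0,1,0,0,0,0,0,0,1,0,0,0,0,0,0,1]
}}

```text
clock: 5.98
tool_pos: [0.6036, 0.0221, 0.0932]
orientation: [-0.706, 0.708, -0.0, 0.001]
contact_force: [-0.6, 0.1, 6.8]
opening: 0.0421
finger_force: 60.2
```

Request:
{"method": "play_rows", "body": {
  "deltas": [0,0,-0.003,0,0,0,1,0,0,-0.006,0,0,0,1,0,0,-0.01,0,0,0,1,0,0,-0.015,0,0,0,1,0,0,-0.02,0,0,0,1]
}}

```text
clock: 6.4
tool_pos: [0.603, 0.0221, 0.1128]
orientation: [-0.706, 0.708, 0.0, -0.0]
contact_force: [-0.7, 0.6, -2.9]
opening: 0.042
finger_force: 61.1
```

```bash
python3 -c "
from h import *
show()
p=cam('side')[0]; cv2.imwrite('pics/s2.png',cv2.resize(p[130:310,200:440,::-1],None,fx=3,fy=3))"
```

```text
6.4 tcp [0.603  0.0221 0.1128] q [ 0.0366  0.4698  0.0264  1.1275 -0.     -1.532 ] F [-0.6935  0.5673 -2.8846] 0.04201478226508306 61.09951972961426
[[-0.0021 -1.     -0.0001]
 [-1.      0.0021 -0.    ]
 [ 0.      0.0001 -1.    ]]
```

View pics/s2.png

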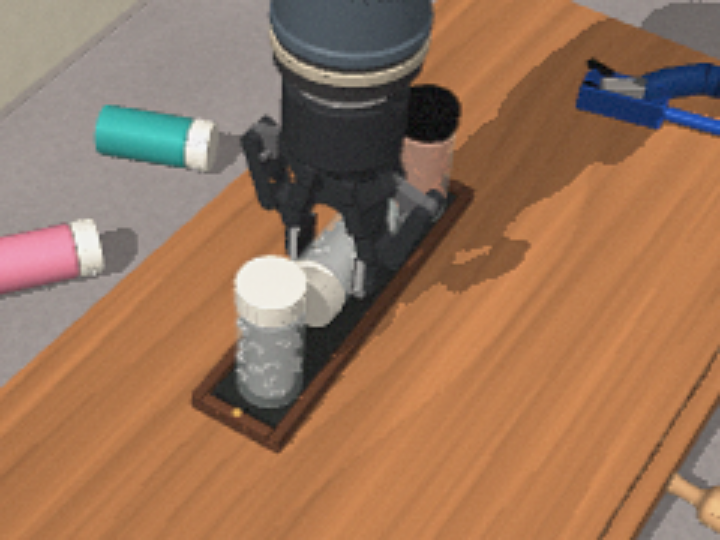

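The jar is lifted level between the fingers (crop 330,270) and the jars still standing are untouched. Next I raise it over the lids, bring it to the front and turn the lid forward.

Request:
{"method": "play_rows", "body": {
  "deltas": [0,0,-0.02,0,0,0,1,0,0,-0.05,0,0,0,1,0,0,-0.08,0,0,0,1,0,0,-0.105,0,0,0,1,0,0,-0.12,0,0,0,1]
}}

```text
clock: 6.87
tool_pos: [0.6037, 0.0221, 0.2356]
orientation: [-0.706, 0.708, -0.001, 0.001]
contact_force: [0.6, -0.2, -2.2]
opening: 0.0419
finger_force: 61.9
```

Request:
{"method": "play_rows", "body": {
  "deltas": [0.002,0.015,0,0,0,5,1,0.006,0.035,0,0,0,11,1,0.01,0.06,0,0,0,18,1,0.015,0.085,0,0,0,24,1,0.02,0.1,0,0,0,30,1]
}}

```text
clock: 7.28
tool_pos: [0.501, 0.0022, 0.2326]
orientation: [-0.497, 0.868, 0.0, -0.0]
contact_force: [0.0, 0.4, -2.5]
opening: 0.0425
finger_force: 62.2
```

Request:
{"method": "play_rows", "body": {
  "deltas": [0,0,0,0,0,6,1,0,0,0,0,0,12,1,0,0,0,0,0,18,1,0,0,0,0,0,24,1,0,0,0,0,0,30,1]
}}

```text
clock: 7.7
tool_pos: [0.503, 0.0023, 0.2326]
orientation: [-0.255, 0.967, -0.0, 0.0]
contact_force: [0.4, 0.4, -3.6]
opening: 0.0417
finger_force: 62.3
```

Request:
{"method": "play_rows", "body": {
  "deltas": [0,0,0,0,0,6,1,0,0,0,0,0,12,1,0,0,0,0,0,18,1,0,0,0,0,0,24,1,0,0,0,0,0,30,1]
}}

```text
clock: 8.12
tool_pos: [0.5031, 0.0023, 0.2326]
orientation: [0.004, 1.0, -0.0, 0.0]
contact_force: [0.0, 1.2, -3.3]
opening: 0.0422
finger_force: 62.3
```

```bash
python3 -c "
from h import *
to([.51,0,.20],[0,0,-1],[1,0,0])"
```

```text
8.1167 tcp [0.5031 0.0023 0.2326] q [ 0.0046  0.2187 -0.0239  1.3279 -0.      0.0119] F [ 0.0398  1.1622 -3.268 ] 0.04215523277412609 62.27400541305542
[[-1.      0.0073  0.0003]
 [ 0.0073  1.     -0.    ]
 [-0.0003 -0.     -1.    ]]
d [-0.007  -0.0022  0.0326] rot [ -0.332  -89.9805  -0.3294]
```

Request:
{"method": "play_rows", "body": {
  "deltas": [-0.002,0,0,0,-6,0,1,-0.004,0,0,0,-12,0,1,-0.005,0,0,0,-18,0,1,-0.006,0,0,0,-24,0,1,-0.007,-0.002,0,0,-30,0,1]
}}

```text
clock: 8.53
tool_pos: [0.51, 0.0004, 0.2332]
orientation: [0.001, 0.965, -0.0, 0.262]
contact_force: [0.6, -0.3, -2.9]
opening: 0.0417
finger_force: 62.2
```

Request:
{"method": "play_rows", "body": {
  "deltas": [0,0,0,0,-6,0,1,0,0,0,0,-12,0,1,0,0,0,0,-18,0,1,0,0,0,0,-24,0,1,0,0,0,0,-30,0,1]
}}

```text
clock: 8.95
tool_pos: [0.5149, 0.0003, 0.2431]
orientation: [0.001, 0.876, -0.001, 0.483]
contact_force: [-4.9, -0.5, -38.2]
opening: 0.0418
finger_force: 62.1
```

Request:
{"method": "play_rows", "body": {
  "deltas": [0,0,0,0,-6,0,1,0,0,0,0,-12,0,1,0,0,0,0,-18,0,1,0,0,0,0,-24,0,1,0,0,0,0,-30,0,1]
}}

```text
clock: 9.37
tool_pos: [0.5779, 0.0009, 0.3492]
orientation: [0.001, 0.802, -0.001, 0.597]
contact_force: [0.5, -0.6, -2.7]
opening: 0.0421
finger_force: 63.7
```

```bash
python3 -c "
from h import *
to([.51,0,.145],[0,0,-1],[1,0,0])
p,K,R,t=cam('side'); cv2.imwrite('pics/s3.png',cv2.resize(p[100:370,200:560,::-1],None,fx=2.2,fy=2.2))
np.savez('s3.npz',p=p,K=K,R=R,t=t)"
```

```text
9.3667 tcp [0.5779 0.0009 0.3492] q [ 0.0065 -0.4219 -1.1345 -0.4208 -0.0091  0.0025] F [ 0.5402 -0.6125 -2.7082] 0.04214169399292814 63.66973400115967
[[-0.2876  0.0029  0.9577]
 [ 0.0006  1.     -0.0029]
 [-0.9577 -0.0002 -0.2876]]
d [ 0.2151 -0.001  -0.0063] rot [ -0.1682 -16.7145  -0.0127]
```

View pics/s3.png

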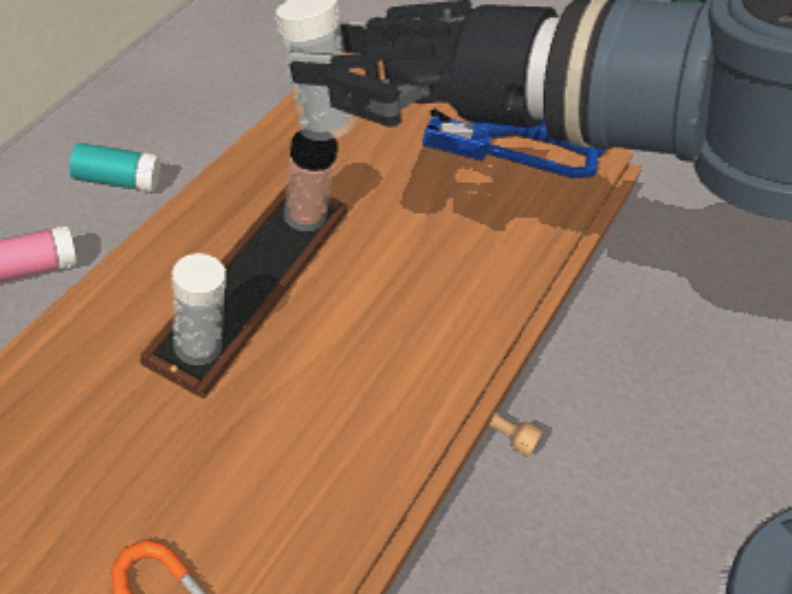

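The arm couldn't level the tool this close in: joint 3 is at its limit, so it rose and moved forward instead. The jar (crop 320,60) is still held, tilted about 17°, clear of everything. I'll fit the arm's planar geometry from the recorded poses to choose a reachable standing spot.

```bash
cat > k.py <<'E'
import numpy as np
from scipy.optimize import least_squares
D=[(.213,-.034,np.pi/2,.4997,.2308),(.4434,.3359,np.pi/2,.6061,.251),(.483,-.0077,np.pi/2,.6033,.0919),(.4698,.0264,np.pi/2,.6034,.1128),(.2187,-.0239,np.pi/2,.5031,.2326),(-.4219,-1.1345,.2917,.5779,.3492)]
s,c=np.sin,np.cos
A=[];B=[]
for q2,q3,p,r,z in D:
    d=q2-q3
    A+=[[s(q2),c(q2),c(d),s(d),c(p),0],[c(q2),-s(q2),-s(d),c(d),-s(p),1]];B+=[r,z]
w,res,rk,sv=np.linalg.lstsq(np.array(A),np.array(B),rcond=None)
L1,a,L2,b,T,h=w
if __name__=="__main__":
    print(w,rk,sv[-1],np.abs(np.array(A)@w-B).max())
    # wrist at height zw (tool horizontal): q2,q3 vs radius
    for zw in(.14,.2):
        for rw in np.arange(.24,.56,.03):
            f=lambda q:[L1*s(q[0])+a*c(q[0])+L2*c(q[0]-q[1])+b*s(q[0]-q[1])-rw,h+L1*c(q[0])-a*s(q[0])-L2*s(q[0]-q[1])+b*c(q[0]-q[1])-zw]
            o=least_squares(f,[0,-.5]);q=o.x
            print(zw,round(rw,2),q.round(3),"q4",round(q[1]-q[0],3),"err",o.cost>1e-8)
E
python3 k.py
```

```text
[ 4.85663026e-01 -4.64874785e-05  3.93074024e-01  6.61137323e-02
  4.55445151e-01  2.44036944e-01] 6 0.1588373905378941 0.0004913414683755946
0.14 0.24 [ 1.018 -1.169] q4 -2.188 err False
0.14 0.27 [ 0.977 -1.099] q4 -2.076 err False
0.14 0.3 [ 0.948 -1.029] q4 -1.977 err False
0.14 0.33 [ 0.931 -0.957] q4 -1.887 err False
0.14 0.36 [ 0.922 -0.883] q4 -1.805 err False
0.14 0.39 [ 0.919 -0.809] q4 -1.728 err False
0.14 0.42 [ 0.923 -0.732] q4 -1.655 err False
0.14 0.45 [ 0.931 -0.654] q4 -1.585 err False
0.14 0.48 [ 0.944 -0.574] q4 -1.518 err False
0.14 0.51 [ 0.96  -0.492] q4 -1.452 err False
0.14 0.54 [ 0.98  -0.407] q4 -1.388 err False
0.2 0.24 [ 0.795 -1.213] q4 -2.009 err False
0.2 0.27 [ 0.77  -1.139] q4 -1.909 err False
0.2 0.3 [ 0.757 -1.065] q4 -1.821 err False
0.2 0.33 [ 0.753 -0.99 ] q4 -1.742 err False
0.2 0.36 [ 0.755 -0.914] q4 -1.669 err False
0.2 0.39 [ 0.764 -0.837] q4 -1.601 err False
0.2 0.42 [ 0.776 -0.76 ] q4 -1.536 err False
0.2 0.45 [ 0.793 -0.68 ] q4 -1.474 err False
0.2 0.48 [ 0.813 -0.599] q4 -1.413 err False
0.2 0.51 [ 0.837 -0.516] q4 -1.353 err False
0.2 0.54 [ 0.863 -0.431] q4 -1.294 err False
```

The fit is good to 0.5 mm. Wrist to TCP is 0.455 m, so a level tool near the lane can't be reached. New plan: lay the jar on the front shelf, keep it loosely caged between the fingers while I tilt the tool 45° towards the lid, and regrip. Swinging the tool 90° then stands the jar up with a final tool tilt of only 45°, which clears the black-lidded jar, so it can be set straight into the lane. First I back out of the limit pose.

Request:
{"method": "play_rows", "body": {
  "deltas": [0,0,0,0,3,0,1,0,0,0,0,6,0,1,0,0,0,0,9,0,1,0,0,0,0,12,0,1,0,0,0,0,15,0,1]
}}

```text
clock: 9.83
tool_pos: [0.5767, 0.0009, 0.3477]
orientation: [0.001, 0.875, -0.001, 0.484]
contact_force: [0.0, -0.4, -3.3]
opening: 0.0418
finger_force: 63.6
```

```bash
python3 -c "
from h import *
to([.50,0,.27],[-1,0,0],[0,0,-1])"
```

```text
9.8333 tcp [0.5767 0.0009 0.3477] q [ 0.0054 -0.4132 -0.8315  0.142  -0.0072  0.0042] F [ 0.0259 -0.401  -3.3064] 0.041751182385024004 63.598551750183105
[[-0.5314  0.0029  0.8471]
 [ 0.0014  1.     -0.0026]
 [-0.8471 -0.0002 -0.5314]]
d [ 0.1065 -0.0011 -0.0237] rot [-0.0965 57.9012 -0.147 ]
```

Request:
{"method": "play_rows", "body": {
  "deltas": [0.01,0,-0.002,0,5,0,1,0.02,0,-0.005,0,11,0,1,0.03,0,-0.007,0,17,0,1,0.042,-0.001,-0.01,0,23,0,1,0.053,-0.001,-0.012,0,29,0,1]
}}

```text
clock: 10.25
tool_pos: [0.5379, -0.0001, 0.3101]
orientation: [0.001, 0.969, -0.0, 0.249]
contact_force: [1.4, 0.2, -3.3]
opening: 0.0418
finger_force: 63.5
```

Request:
{"method": "play_rows", "body": {
  "deltas": [0.01,0,0.003,0,6,0,1,0.02,0,0.006,0,12,0,1,0.032,0,0.01,0,18,0,1,0.043,0,0.013,0,24,0,1,0.052,0,0.016,0,29,0,1]
}}

```text
clock: 10.67
tool_pos: [0.501, 0.0001, 0.2704]
orientation: [0.001, 1.0, -0.0, -0.002]
contact_force: [0.6, -0.1, -4.3]
opening: 0.042
finger_force: 63.4
```

Request:
{"method": "play_rows", "body": {
  "deltas": [0.008,0,0,0,0,-6,1,0.016,0,0,0,0,-12,1,0.024,0,0,0,0,-18,1,0.032,0,0,0,0,-24,1,0.04,0,0,0,0,-30,1]
}}

```text
clock: 11.08
tool_pos: [0.4609, 0.0002, 0.2701]
orientation: [-0.26, 0.966, -0.0, 0.0]
contact_force: [0.5, 0.1, -3.0]
opening: 0.0423
finger_force: 63.7
```

Request:
{"method": "play_rows", "body": {
  "deltas": [0,0,0,0,0,-6,1,0,0,0,0,0,-12,1,0,0,0,0,0,-18,1,0,0,0,0,0,-24,1,0,0,0,0,0,-30,1]
}}

```text
clock: 11.5
tool_pos: [0.4612, 0.0002, 0.2703]
orientation: [-0.501, 0.865, -0.0, 0.0]
contact_force: [-0.5, -0.5, -2.8]
opening: 0.042
finger_force: 63.8
```

Request:
{"method": "play_rows", "body": {
  "deltas": [0,0,0,0,0,-6,1,0,0,0,0,0,-12,1,0,0,0,0,0,-18,1,0,0,0,0,0,-24,1,0,0,0,0,0,-30,1]
}}

```text
clock: 11.92
tool_pos: [0.4612, 0.0002, 0.2703]
orientation: [0.708, -0.706, 0.0, -0.0]
contact_force: [-0.8, 0.3, -3.5]
opening: 0.0419
finger_force: 63.8
```

```bash
python3 -c "
from h import *
to([.46,0,.095],[0,-1,0],[0,0,-1])"
```

```text
11.9167 tcp [0.4612 0.0002 0.2703] q [ 0.0006  0.1281 -0.0389  1.4026 -0.0002 -1.5724] F [-0.8044  0.3244 -3.5152] 0.04186036809986028 63.75596880912781
[[ 0.0022 -1.      0.0012]
 [-1.     -0.0022 -0.0002]
 [ 0.0002 -0.0012 -1.    ]]
d [0.0001 0.0014 0.1753] rot [-0.0678 -0.0126  0.1261]
```

Request:
{"method": "play_rows", "body": {
  "deltas": [0,0,0.025,0,0,0,1,0,0,0.06,0,0,0,1,0,0,0.095,0,0,0,1,0,0,0.125,0,0,0,1,0,0,0.145,0,0,0,1]
}}

```text
clock: 12.33
tool_pos: [0.4603, 0.0002, 0.1226]
orientation: [-0.706, 0.708, 0.0, -0.001]
contact_force: [0.5, 0.1, -2.3]
opening: 0.0415
finger_force: 63.4
```

Request:
{"method": "play_rows", "body": {
  "deltas": [0,0,0.01,0,0,0,1,0,0,0.018,0,0,0,1,0,0,0.025,0,0,0,1,0,0,0.03,0,0,0,1,0,0,0.033,0,0,0,1]
}}

```text
clock: 12.75
tool_pos: [0.4626, 0.0002, 0.0919]
orientation: [-0.706, 0.708, -0.001, 0.001]
contact_force: [-0.8, -0.0, -2.1]
opening: 0.0422
finger_force: 63.4
```

Request:
{"method": "play_rows", "body": {
  "deltas": [0,0,0.001,0,0,0,1,0,0,0.002,0,0,0,1,0,0,0.003,0,0,0,1,0,0,0.004,0,0,0,1,0,0,0.004,0,0,0,1]
}}

```text
clock: 13.17
tool_pos: [0.4627, 0.0001, 0.0881]
orientation: [-0.706, 0.708, -0.001, 0.001]
contact_force: [-0.6, 0.2, -0.7]
opening: 0.0419
finger_force: 63.5
```

Request:
{"method": "play_rows", "body": {
  "deltas": [0,0,0.001,0,0,0,1,0,0,0.001,0,0,0,1,0,0,0.001,0,0,0,-0.1,0,0,0.001,0,0,0,-0.1,0,0,0.001,0,0,0,-0.1]
}}

```text
clock: 13.58
tool_pos: [0.4626, 0.0002, 0.087]
orientation: [-0.706, 0.708, -0.001, 0.001]
contact_force: [-0.3, 0.5, -0.0]
opening: 0.0468
finger_force: 0.0
```

```bash
python3 -c "
from h import *
s=2**-.5
show()
p,K,R,t=cam('top'); np.savez('t4.npz',p=p,K=K,R=R,t=t)
cv2.imwrite('pics/t4.png',cv2.resize(p[190:360,180:380,::-1],None,fx=3.5,fy=3.5))"
```

```text
13.5833 tcp [0.4626 0.0002 0.087 ] q [ 0.0005  0.2151 -0.4093  0.9438 -0.0002 -1.5674] F [-0.3337  0.45   -0.0066] 0.04681328981524463 0.0
[[-0.0029 -1.      0.0027]
 [-1.      0.0029 -0.0002]
 [ 0.0001 -0.0027 -1.    ]]
```

View pics/t4.png

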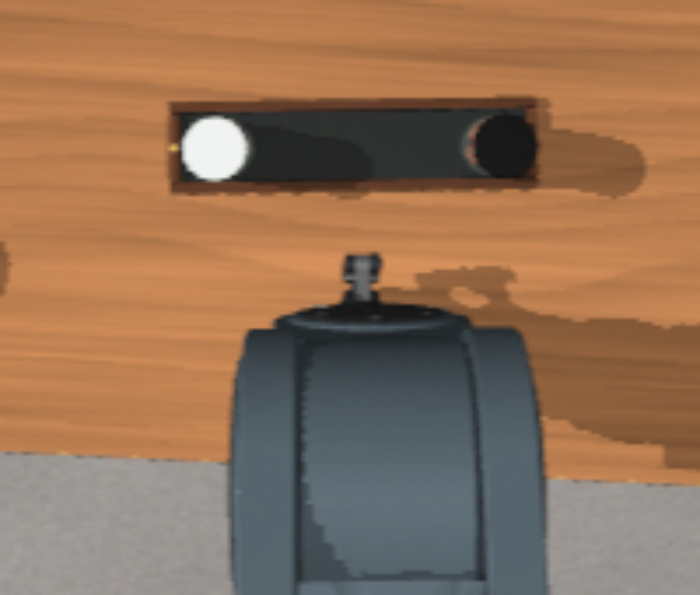

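Top view: the arm hides the jar under the gripper (crop 362,265). The jars in the lane are unmoved and the front shelf is clear. The jar has 3–5 mm of play in the caged fingers. Now I tilt the tool about the jar.

Request:
{"method": "play_rows", "body": {
  "deltas": [0,0,0.001,0,5,0,-0.12,0,0,0.001,0,10,0,-0.12,0,0,0.001,0,15,0,-0.12,0,0,0.001,0,20,0,-0.12,0,0,0.001,0,25,0,-0.12]
}}

```text
clock: 14.05
tool_pos: [0.463, 0.0004, 0.0866]
orientation: [-0.689, 0.691, -0.156, -0.153]
contact_force: [-0.2, -0.7, 0.2]
opening: 0.0479
finger_force: 0.0
```

Request:
{"method": "play_rows", "body": {
  "deltas": [0,0,-0.001,0,5,0,-0.12,0,0,-0.001,0,10,0,-0.12,0,0,-0.002,0,15,0,-0.12,0,0,-0.003,0,20,0,-0.12,0,0,-0.003,0,20,0,-0.12]
}}

```text
clock: 14.47
tool_pos: [0.4618, 0.0025, 0.0869]
orientation: [0.653, -0.652, 0.272, 0.273]
contact_force: [-0.6, 0.2, -0.6]
opening: 0.0475
finger_force: 0.0
```

```bash
python3 -c "
from h import *
show()
p,K,R,t=cam('side'); np.savez('s5.npz',p=p,K=K,R=R,t=t)
cv2.imwrite('pics/s5.png',cv2.resize(p[100:380,200:560,::-1],None,fx=2.1,fy=2.1))"
```

```text
14.4667 tcp [0.4618 0.0025 0.0869] q [ 0.4567  0.5275 -0.2465  1.218  -0.692  -0.9607] F [-0.5743  0.1649 -0.5549] 0.047498703025311194 0.0
[[ 0.0009 -1.     -0.0012]
 [-0.7027  0.0002 -0.7115]
 [ 0.7115  0.0015 -0.7027]]
```

View pics/s5.png

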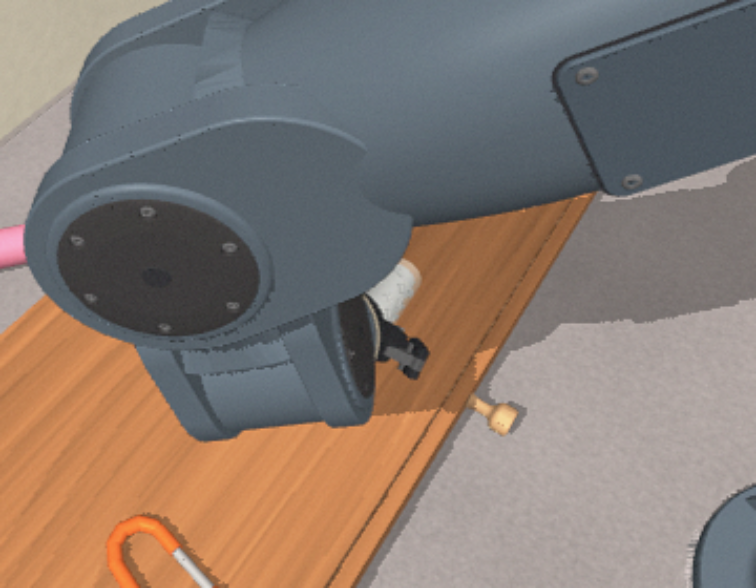

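The tool is tilted 45° with the jar still lying in the cage (base end at crop 410,275) and the contact force near zero. Gripping.

Request:
{"method": "play_rows", "body": {
  "deltas": [0,0,0,0,0,0,0.1,0,0,0,0,0,0,0.4,0,0,0,0,0,0,1,0,0,0,0,0,0,1,0,0,0,0,0,0,1]
}}

```text
clock: 14.93
tool_pos: [0.4626, 0.0011, 0.0891]
orientation: [-0.652, 0.655, -0.271, -0.27]
contact_force: [0.2, -0.7, -2.9]
opening: 0.0426
finger_force: 60.9
```

Request:
{"method": "play_rows", "body": {
  "deltas": [-0.002,0,-0.002,0,0,0,1,-0.005,0,0.005,0,0,0,1,0.01,0,-0.01,0,0,0,1,0.02,0,-0.02,0,0,0,1,0.03,0,-0.03,0,0,0,1]
}}

```text
clock: 15.35
tool_pos: [0.4624, 0.0015, 0.1317]
orientation: [-0.652, 0.655, -0.271, -0.27]
contact_force: [0.7, 0.6, -3.2]
opening: 0.0427
finger_force: 70.4
```

Request:
{"method": "play_rows", "body": {
  "deltas": [0.015,0,-0.015,0,0,0,1,0.035,0,-0.035,0,0,0,1,0.055,0,-0.055,0,0,0,1,0.075,0,-0.075,0,0,0,1,0.085,0,-0.085,0,0,0,1]
}}

```text
clock: 15.77
tool_pos: [0.4626, 0.0016, 0.2541]
orientation: [-0.652, 0.655, -0.272, -0.269]
contact_force: [0.6, -0.7, -3.0]
opening: 0.0421
finger_force: 70.5
```

Request:
{"method": "play_rows", "body": {
  "deltas": [0,0,0,0,-4,0,1,0,0,0,0,-9,0,1,0,0,0,0,-14,0,1,0,0,0,0,-19,0,1,0,0,0,0,-24,0,1]
}}

```text
clock: 16.18
tool_pos: [0.4624, 0.0018, 0.2518]
orientation: [-0.695, 0.696, -0.129, -0.126]
contact_force: [0.2, -0.4, -3.9]
opening: 0.042
finger_force: 70.3
```

Request:
{"method": "play_rows", "body": {
  "deltas": [0,0,0,0,-5,0,1,0,0,0,0,-10,0,1,0,0,0,0,-15,0,1,0,0,0,0,-20,0,1,0,0,0,0,-25,0,1]
}}

```text
clock: 16.6
tool_pos: [0.4622, 0.0014, 0.2519]
orientation: [-0.706, 0.707, 0.024, 0.028]
contact_force: [-0.2, -0.6, -2.4]
opening: 0.0423
finger_force: 70.2
```

Request:
{"method": "play_rows", "body": {
  "deltas": [0,0,0,0,-5,0,1,0,0,0,0,-10,0,1,0,0,0,0,-15,0,1,0,0,0,0,-20,0,1,0,0,0,0,-25,0,1]
}}

```text
clock: 17.02
tool_pos: [0.4623, 0.0011, 0.2518]
orientation: [-0.683, 0.685, 0.176, 0.18]
contact_force: [-0.5, -0.1, -3.9]
opening: 0.0428
finger_force: 70.2
```

Request:
{"method": "play_rows", "body": {
  "deltas": [0,0,0,0,-5,0,1,0,0,0,0,-10,0,1,0,0,0,0,-15,0,1,0,0,0,0,-16,0,1,0,0,0,0,-16,0,1]
}}

```text
clock: 17.43
tool_pos: [0.4618, 0.0006, 0.2499]
orientation: [-0.652, 0.655, 0.27, 0.271]
contact_force: [0.3, 0.1, -2.7]
opening: 0.0421
finger_force: 70.3
```

```bash
python3 -c "
from h import *
show()
for n in('side','top'):
  p,K,R,t=cam(n); np.savez(n+'6.npz',p=p,K=K,R=R,t=t)
  if n=='side': cv2.imwrite('pics/s6.png',cv2.resize(p[60:340,200:560,::-1],None,fx=2.1,fy=2.1))"
```

```text
17.4333 tcp [0.4618 0.0006 0.2499] q [-0.4497  0.3791 -0.0252  1.5738  0.6917 -2.1644] F [ 0.2859  0.0576 -2.7432] 0.04212828606242988 70.29675006866455
[[-0.0036 -1.      0.0025]
 [-0.7072  0.0043  0.707 ]
 [-0.707   0.0008 -0.7072]]
```

View pics/s6.png

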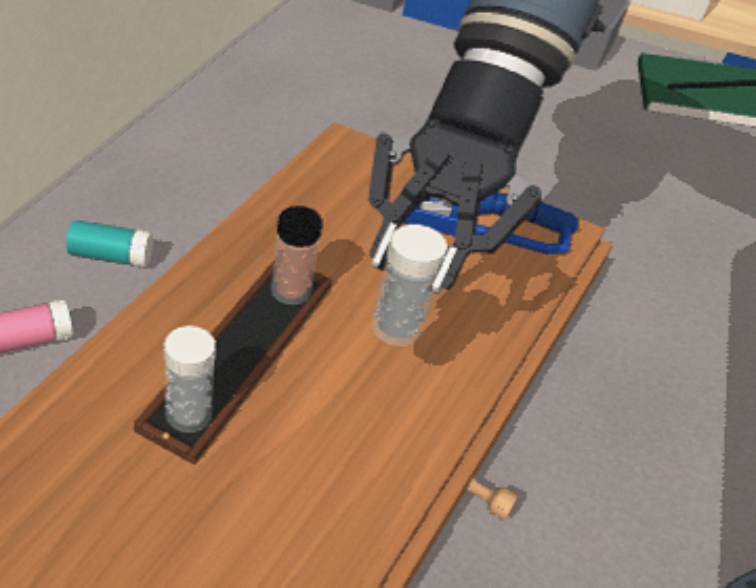

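The jar is held upright near its lid (crop lid 418,243, base 399,326), and all else is undisturbed. I'll measure its lean and height from the side view's lid and glass edges.

Run:
```python
from h import *
d=np.load("side6.npz");p,K,R,t=[d[k] for k in"pKRt"]
hsv=cv2.cvtColor(p,cv2.COLOR_RGB2HSV)
def jar(x0,x1,y0,y1):
    m=((hsv[...,1]<55)&(hsv[...,2]>75)).astype(np.uint8); w=np.zeros_like(m); w[y0:y1,x0:x1]=m[y0:y1,x0:x1]
    w=cv2.morphologyEx(w,cv2.MORPH_CLOSE,np.ones((5,5)))
    n,l,st,ce=cv2.connectedComponentsWithStats(w); i=1+np.argmax(st[1:,4]); return l==i,st[i]
def onx(uv,x):
    o,v=ray(K,R,t,uv); return o+v*(x-o[0])/v[0]
for nm,box,x in(("held",(374,416,165,226),.462),("mate",(275,306,210,270),.601)):
    m,st=jar(*box); print(nm,st)
    # top ellipse centre: bright lid; bottom: lowest rows
    for v in range(st[1],st[1]+st[3],4):
        c=np.flatnonzero(m[v]); print(v,c.min(),c.max(),end=' | ')
    print()
for nm,uv,x in(("heldtop",(399,175.7),.462),("heldbase",(390,215.5),.462),("matetop",(290.5,223),.601),("matebase",(289.5,258),.601)):
    print(nm,onx(uv,x))
for y in(-.006,):
    for z in(.18,.28): print(proj(K,R,t,[.462,y,z]))
```

```text
held [ 376  165   40   56 1538]
165 382 386 | 169 381 406 | 173 379 410 | 177 377 415 | 181 376 415 | 185 377 415 | 189 384 415 | 193 383 415 | 197 382 410 | 201 382 404 | 205 380 403 | 209 378 402 | 213 380 398 | 217 382 398 | 
mate [ 278  215   25   51 1051]
215 289 291 | 219 280 299 | 223 279 302 | 227 279 302 | 231 279 301 | 235 279 301 | 239 280 300 | 243 280 300 | 247 279 300 | 251 279 300 | 255 279 299 | 259 279 299 | 263 282 296 | 
heldtop [ 0.462      -0.0151593   0.27999539]
heldbase [ 0.462      -0.02898486  0.17060031]
matetop [0.601      0.0994092  0.18115683]
matebase [0.601      0.10044813 0.07810045]
[385.82574924 219.6192979 ]
[396.80314163 178.74822281]
```

The edge rows match a vertical projection with no visible tilt. By the cage geometry the jar axis is about 8 mm behind the TCP in y, and its base is 63–70 mm below it. Carrying it over its slot.

Request:
{"method": "play_rows", "body": {
  "deltas": [-0.004,-0.015,0.004,0,0,0,1,-0.012,-0.045,0.012,0,0,0,1,-0.02,-0.08,0.02,0,0,0,1,-0.03,-0.115,0.03,0,0,0,1,-0.037,-0.139,0.037,0,0,0,1]
}}

```text
clock: 17.95
tool_pos: [0.6035, 0.0557, 0.2528]
orientation: [0.654, -0.653, -0.268, -0.272]
contact_force: [2.2, -1.1, -3.3]
opening: 0.0424
finger_force: 70.3
```

Request:
{"method": "play_rows", "body": {
  "deltas": [0.008,0,0.008,0,0,0,1,0.02,0,0.02,0,0,0,1,0.035,0,0.035,0,0,0,1,0.047,0,0.047,0,0,0,1,0.053,0,0.053,0,0,0,1]
}}

```text
clock: 18.37
tool_pos: [0.601, 0.0545, 0.1757]
orientation: [-0.653, 0.654, 0.269, 0.271]
contact_force: [-1.3, 0.7, -4.0]
opening: 0.0425
finger_force: 70.1
```

Run:
```python
from h import *
to([.601,.0565,.156],[0,-1,-1]/np.sqrt(2),[0,1,-1]/np.sqrt(2))
for n in('side','top'):
  p,K,R,t=cam(n); np.savez(n+'7.npz',p=p,K=K,R=R,t=t)
  a=p[120:290,220:400,::-1] if n=='side' else p[190:275,210:350,::-1]
  globals()[n]=cv2.resize(a,(400,378 if n=='side' else 243),interpolation=cv2.INTER_CUBIC)
o=np.zeros((378,800,3),np.uint8);o[:,:400]=side;o[:243,400:]=top
cv2.imwrite('pics/c7.png',o)
```

```text
18.3667 tcp [0.601  0.0545 0.1757] q [-0.2732  0.6036  0.1589  1.3855  0.7477 -1.9459] F [-1.2702  0.6698 -3.9722] 0.04254896138356928 70.13788104057312
[[ 0.0006 -1.      0.0024]
 [-0.7087  0.0013  0.7055]
 [-0.7055 -0.0021 -0.7087]]
d [0.0125 0.     0.0154] rot [-0.1367 -0.1296  0.0349]
```

View pics/c7.png

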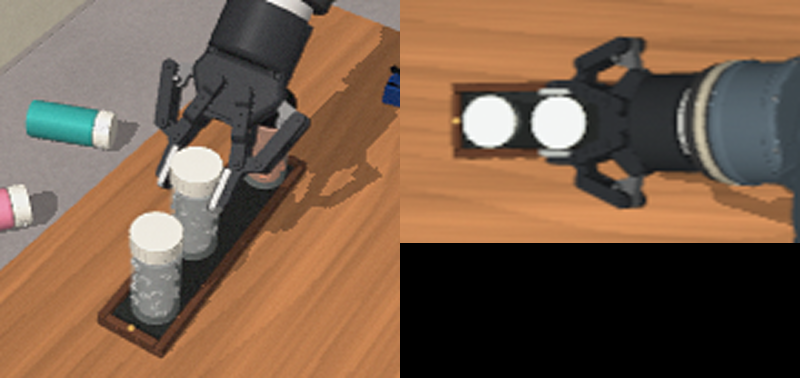

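Side: the held jar is upright above its slot, with the gripper clear of the black-lidded jar. Top: lid centres at composite (490,121) and (558,122), which gives a centre spacing of about 58 mm with x matching. I'll shift 6 mm towards the mate and lower slowly.

Request:
{"method": "play_rows", "body": {
  "deltas": [0.001,0,0.003,0,0,0,1,0.003,0,0.006,0,0,0,1,0.004,0,0.009,0,0,0,1,0.006,0,0.012,0,0,0,1,0.007,0,0.015,0,0,0,1]
}}

```text
clock: 18.88
tool_pos: [0.6016, 0.059, 0.161]
orientation: [-0.653, 0.654, 0.269, 0.272]
contact_force: [-0.4, 0.2, -2.3]
opening: 0.0425
finger_force: 70.1
```

Request:
{"method": "play_rows", "body": {
  "deltas": [0.001,0,0.001,0,0,0,1,0.002,0,0.002,0,0,0,1,0.003,0,0.003,0,0,0,1,0.004,0,0.004,0,0,0,1,0.004,0,0.004,0,0,0,1]
}}

```text
clock: 19.3
tool_pos: [0.6014, 0.0589, 0.1552]
orientation: [-0.653, 0.654, 0.269, 0.272]
contact_force: [-0.3, 0.2, -2.7]
opening: 0.0425
finger_force: 70.1
```

Request:
{"method": "play_rows", "body": {
  "deltas": [0.001,0,0.001,0,0,0,1,0.0015,0,0.0015,0,0,0,1,0.002,0,0.002,0,0,0,1,0.002,0,0.002,0,0,0,1,0.002,0,0.002,0,0,0,1]
}}

```text
clock: 19.72
tool_pos: [0.6015, 0.059, 0.1526]
orientation: [-0.653, 0.654, 0.269, 0.272]
contact_force: [-0.1, 1.0, -3.4]
opening: 0.0424
finger_force: 70.1
```

```bash
python3 -c "
from h import *
show()"
```

```text
19.7167 tcp [0.6015 0.059  0.1526] q [-0.2668  0.6148  0.117   1.3259  0.7518 -1.936 ] F [-0.131   0.9603 -3.3522] 0.042353771450912646 70.13583540916443
[[-0.0003 -1.      0.0038]
 [-0.7073  0.0029  0.7069]
 [-0.707  -0.0024 -0.7073]]
```

Request:
{"method": "play_rows", "body": {
  "deltas": [0.0005,0,0.0005,0,0,0,1,0.001,0,0.001,0,0,0,1,0.0015,0,0.0015,0,0,0,1,0.0015,0,0.0015,0,0,0,1,0.0015,0,0.0015,0,0,0,1]
}}

```text
clock: 20.13
tool_pos: [0.6015, 0.059, 0.1505]
orientation: [-0.653, 0.654, 0.269, 0.272]
contact_force: [0.2, -1.2, -2.0]
opening: 0.0424
finger_force: 70.1
```

Request:
{"method": "play_rows", "body": {
  "deltas": [0.0005,0,0.0005,0,0,0,1,0.001,0,0.001,0,0,0,1,0.0015,0,0.0015,0,0,0,1,0.0015,0,0.0015,0,0,0,1,0.0015,0,0.0015,0,0,0,1]
}}

```text
clock: 20.55
tool_pos: [0.6015, 0.059, 0.1484]
orientation: [-0.653, 0.654, 0.269, 0.272]
contact_force: [0.1, -0.7, -2.8]
opening: 0.0427
finger_force: 70.1
```

Request:
{"method": "play_rows", "body": {
  "deltas": [0.0005,0,0.0005,0,0,0,1,0.001,0,0.001,0,0,0,1,0.0015,0,0.0015,0,0,0,1,0.0015,0,0.0015,0,0,0,1,0.0015,0,0.0015,0,0,0,1]
}}

```text
clock: 20.97
tool_pos: [0.6016, 0.059, 0.1467]
orientation: [-0.653, 0.654, 0.269, 0.272]
contact_force: [-2.3, -1.7, 4.7]
opening: 0.0425
finger_force: 71.3
```

```bash
python3 -c "
from h import *
print(get_state()['contact_force'])"
```

```text
[-2.31138873 -1.69634973  4.73776536]
```

Request:
{"method": "play_rows", "body": {
  "deltas": [0.0005,0,0.0005,0,0,0,1,0.001,0,0.001,0,0,0,1,0.0015,0,0.0015,0,0,0,1,0.0015,0,0.0015,0,0,0,1,0.0015,0,0.0015,0,0,0,1]
}}

```text
clock: 21.38
tool_pos: [0.6018, 0.0592, 0.1466]
orientation: [-0.652, 0.654, 0.269, 0.273]
contact_force: [-11.1, -7.4, 29.5]
opening: 0.0423
finger_force: 73.6
```

The base is on the floor at TCP z 0.1467. I'll ease the pressure off, then open gradually.

Request:
{"method": "play_rows", "body": {
  "deltas": [-0.0005,0,-0.0005,0,0,0,1,-0.001,0,-0.001,0,0,0,1,-0.0015,0,-0.0015,0,0,0,1,-0.0015,0,-0.0015,0,0,0,1,-0.0015,0,-0.0015,0,0,0,1]
}}

```text
clock: 21.8
tool_pos: [0.6016, 0.059, 0.1467]
orientation: [-0.653, 0.654, 0.269, 0.272]
contact_force: [-3.2, -3.5, 7.1]
opening: 0.0423
finger_force: 70.9
```

```bash
cat > m.py <<'E'
from h import *
show()
p,K,R,t=cam('top'); hsv=cv2.cvtColor(p,cv2.COLOR_RGB2HSV)
m=((hsv[...,1]<40)&(hsv[...,2]>190)).astype(np.uint8); w=np.zeros_like(m); w[215:250,225:300]=m[215:250,225:300]
n,l,st,ce=cv2.connectedComponentsWithStats(w)
for i in range(1,n):
    if st[i,4]>100: print(st[i],ce[i],onz(K,R,t,ce[i],.181)[:2])
p,K,R,t=cam('side'); hsv=cv2.cvtColor(p,cv2.COLOR_RGB2HSV)
m=((hsv[...,1]<40)&(hsv[...,2]>190)).astype(np.uint8); w=np.zeros_like(m); w[150:280,260:345]=m[150:280,260:345]
n,l,st,ce=cv2.connectedComponentsWithStats(w)
for i in range(1,n):
    if st[i,4]>100: print("side",st[i],ce[i])
print(proj(K,R,t,[.601,.1016,.1715])-proj(K,R,t,[.601,.049,.1715]))
E
python3 m.py
```

```text
21.8 tcp [0.6016 0.059  0.1467] q [-0.2669  0.6189  0.1082  1.3126  0.7522 -1.9359] F [-3.2176 -3.5187  7.1357] 0.04225340670151297 70.94502568244934
[[-0.0002 -1.      0.0043]
 [-0.707   0.0032  0.7072]
 [-0.7072 -0.0028 -0.707 ]]
[232 224  18  17 253] [240.6957 232.0514] [0.6015 0.102 ]
[254 224  19  17 255] [263.349  231.9843] [0.6013 0.0478]
side [262 170   9  16 106] [265.6321 177.3585]
side [279 198  39  41 817] [296.623  216.9767]
[-15.283   17.2788]
```

Lid centres are 54 mm apart (10 mm gap) and the x values match. Releasing.

Request:
{"method": "play_rows", "body": {
  "deltas": [0,0,0,0,0,0,0.02,0,0,0,0,0,0,-0.03,0,0,0,0,0,0,-0.06,0,0,0,0,0,0,-0.1,0,0,0,0,0,0,-0.15]
}}

```text
clock: 22.32
tool_pos: [0.6015, 0.0591, 0.1461]
orientation: [-0.653, 0.654, 0.269, 0.272]
contact_force: [0.6, 1.0, -0.4]
opening: 0.0493
finger_force: 0.0
```

Request:
{"method": "play_rows", "body": {
  "deltas": [0,0,0,0,0,0,-0.25,0,0,0,0,0,0,-0.35,0,0,0,0,0,0,-0.5,0,0,0,0,0,0,-0.6,0,0,0,0,0,0,-0.6]
}}

```text
clock: 22.73
tool_pos: [0.6015, 0.059, 0.1462]
orientation: [-0.653, 0.654, 0.269, 0.272]
contact_force: [-0.5, -0.4, 0.1]
opening: 0.0682
finger_force: 0.0
```

```bash
python3 m.py
```

```text
22.7333 tcp [0.6015 0.059  0.1462] q [-0.2668  0.6194  0.108   1.3123  0.7518 -1.936 ] F [-0.5183 -0.3867  0.1164] 0.0682388037394236 0.0
[[-0.0003 -1.      0.0038]
 [-0.7072  0.0029  0.707 ]
 [-0.707  -0.0024 -0.7072]]
[232 224  18  17 253] [240.6957 232.0514] [0.6015 0.102 ]
[255 224  18  17 257] [263.5292 232.0195] [0.6012 0.0473]
side [262 170   9  16 104] [265.6442 177.2308]
side [279 198  39  41 781] [296.8528 217.4443]
[-15.283   17.2788]
```

Request:
{"method": "play_rows", "body": {
  "deltas": [0,0,-0.005,0,0,0,-0.6,0,0,-0.012,0,0,0,-0.6,0,0,-0.022,0,0,0,-0.6,0,0,-0.034,0,0,0,-0.6,0,0,-0.048,0,0,0,-0.6]
}}

```text
clock: 23.25
tool_pos: [0.6012, 0.0245, 0.1809]
orientation: [-0.653, 0.654, 0.269, 0.272]
contact_force: [0.2, -0.2, -1.2]
opening: 0.0683
finger_force: 0.0
```

Request:
{"method": "play_rows", "body": {
  "deltas": [0,0,-0.015,0,0,0,-0.6,-0.01,0,-0.035,0,0,0,-0.6,-0.02,0,-0.06,0,0,0,-0.6,-0.03,0,-0.085,0,0,0,-0.6,-0.03,0,-0.1,0,0,0,-0.6]
}}

```text
clock: 23.67
tool_pos: [0.6012, -0.0254, 0.2759]
orientation: [-0.653, 0.654, 0.268, 0.273]
contact_force: [0.5, -0.3, 0.6]
opening: 0.0682
finger_force: 0.0
```

```bash
cat >> m.py <<'E'
p,K,R,t=cam('side'); hsv=cv2.cvtColor(p,cv2.COLOR_RGB2HSV)
b=(hsv[...,2]<45)&(np.indices(hsv.shape[:2])[0]<180)
d=np.load('side0.npz')['p'].astype(int); df=np.abs(d-p).max(2)>40; 
for nm,(u0,u1,v0,v1) in dict(carab=(245,312,340,412),asc=(388,482,148,188),other=(325,358,155,206),mate=(274,306,212,270)).items(): print(nm,"changed px",df[v0:v1,u0:u1].mean().round(3))
E
python3 m.py
```

```text
23.6667 tcp [ 0.6012 -0.0254  0.2759] q [-0.3928  0.6625  0.504   1.7698  0.7142 -2.0974] F [ 0.4659 -0.2875  0.6293] 0.0682393607240201 0.0
[[ 0.0019 -1.      0.0065]
 [-0.7079  0.0032  0.7063]
 [-0.7063 -0.0059 -0.7079]]
[232 224  18  17 253] [240.6957 232.0514] [0.6015 0.102 ]
[255 224  18  17 257] [263.5292 232.0195] [0.6012 0.0473]
side [262 170   9  16 103] [265.6505 177.1553]
side [279 198  39  41 774] [296.8514 217.3863]
[-15.283   17.2788]
carab changed px 0.0
asc changed px 0.097
other changed px 0.014
mate changed px 0.055
```

The jar stands still with its lid the same size and height as the mate's. Centre spacing is 54.7 mm, the gripper is clear, and the other objects show no displacement.

```bash
python3 -c "
from plant import hand_in
print(hand_in())"
```

```text
the job is handed in; nothing more can be done
None
```

The tipped jar now stands upright in the lane, released, about 11 mm from the other white-lidded jar. It took about 24 s of robot time and the job is handed in, but `hand_in()` gave no verdict.

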